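Close the adhesive vial, then hold the gauge tweezers at the marked gap

ROBOT

A 7-joint arm with a two-finger parallel gripper is mounted at the origin on a cart in front of the work surface, level with it; the furniture and walls round the work are solid. World frame = base frame: x ahead of the robot, y to its left, z up, the work surface at z = 0. Lengths are in m, angles in rad, forces in N, time in s.
With the tool pointing down it reaches from about 0.4 to 0.925 m from the base axis. Payload 4.1 kg.
Tool frame: the origin (TCP) lies at the very end of the fingers, on their centre line; the grasp point (between the pads) lies 19 mm behind it; z points along the fingers, y is the line along which they close (so a half turn about z gives the same grasp; the last joint's range is limited). The gripper opens to 85 mm and grips with 20 to 120 N. Pads are 22 mm wide; open, the fingers measure 114 mm over their backs; the gripper's body (76 mm by 85 mm) begins 54 mm behind the grasp point. The pads swing forward as they close: fully open they stand 13 mm farther back than shut.
Start: joints at [1.22, 0.398, 0.045, 1.537, -0.019, 1.207, -0.051], TCP at [0.162, -0.63, 0.231] pointing down, gripper open.
Joint ranges: [-2.82, 2.82], [-0.49, 2.23], [-1.37, 1.46], [0, 2.46], [-1.36, 4.5], [0.23, 2], [-2.94, 2.94]. Speed limits (rad/s): [2.57, 2.57, 3.14, 3.14, 3.14, 3.14, 3.14].

INTERFACE

Orientations are given as a rotation vector (axis times angle).
In Python, from station import env, move_gripper, planner, state, imaging, order gives the robot as it stands. The module is installed in compiled form; this text tells all that it offers. Calls block until the motion is done:
- env.move_pose(position, orientation): joint-space move of the TCP to a pose.
- env.move_linear(position, rotation=None, rate=0.15, until_force=None): straight line of the TCP; rotation=None keeps the orientation; rate is the mean speed in m/s. With until_force (N) it stops when the force on the tool has changed by that much, and returns True; else False.
- env.goto_joints(angles): joint-space move.
- move_gripper(opening, newtons=None): finger opening in m; newtons is the grip in N (None keeps the last); returns when the fingers have stopped.
- env.sleep(seconds).
- planner.ik(position, orientation): joint angles nearest the present ones, or None.
- state(): the state.
- imaging.camera(name): name is "scene" or "side" or "wrist"; returns the picture (400x640x3 uint8, red, green, blue); there is no depth.
- imaging.calibration(name): a dict with "fovy" (degrees; the focal length in pixels is half the picture's height over the tangent of half this angle, whatever the lens; pixels are square), "cx", "cy" (the principal point, pixels), "dist_coeffs" ([k1, k2, p1, p2, k3] as OpenCV has them; the pictures are not rectified), "R" (3x3) and "t" (3): a world point X has camera coordinates R X + t; the wrist camera has in their place "mount" (4x4, takes a point from camera to tool coordinates, whose origin is the TCP and whose axes are the flange's). Camera axes: x right, y down, z forward; pixel columns grow to the right and rows downward; lengths in m; the calibration is good to about 2 mm. A picture is of the moment at which its call begins: read the wrist's pose just before it. calibration takes no time and is no camera call.
A pose or a line that the arm cannot do raises env.MotionError and nothing moves.
- order.hand_in(): hands the job in; it is judged then, once.
The state is a dict: "clock": time; "qpos": joint angles; "dq": joint speeds; "tau": joint torques, N m; "eef_pos": TCP position; "tcp_rot": TCP orientation; "contact_force": force on the tool from outside, world axes, zero at the start; "wrist_torque": the same for the moment, N m; "gripper_width": finger opening in m; "gripper_force": force on a finger pad.
Only numpy, scipy, OpenCV 4.12 (cv2) and the standard library are available. Lean on these libraries where they do the work, as an engineer would, in place of code of your own. Each camera call takes 0.05 s, during which the arm holds its last target. There are 200 camera calls.

TASK

Put the applicator's rod back into the open narrow-necked vial and push it down until the knob sits on the rim, so the adhesive does not skin over. Then pick the gauge tweezers up off the walnut block, bring the tips over the white card tray, a few centimetres above its walls, and squeeze until the sprung leg lies right under the centre line of the red rider, the gap I set for the bronze fragment. Finish still holding them like that, level, steady and on the mark, so I can slip the fragment in; leave both vials standing in their rack and the rider, tray, pencil, eraser and loupe where they are.

Things in the scene. Friction and masses are not known exactly. Their poses are not given: they have to be found in the camera images.
- rack: Bored block of light wood, 165 x 54 x 40 mm, fixed, on a white card sheet 1.3 mm thick. Origin: centre of its underside; x along its row of three holes, z up. Two vial wells (26 mm wide, 35 mm deep, floor 5 mm above the underside) at x = -55 and 0 mm, and a narrow hole (8.5 mm wide, 35 mm deep) at x = +55 mm, where the applicator is parked.
- vial: Open glass vial standing in one of the two wells, upright; body 24 mm across, neck 15.6 mm across, 60 mm tall, its rim 65 mm above the rack's underside. The opening is a round hole 8.6 mm wide, at least 50 mm deep. Origin: centre of its underside; z up. Loose, about 30 g.
- vial_mouth (a point): Centre of the open vial's mouth, level with the rim.
- capped_vial: Closed vial with a black screw cap, 22 mm across, 56 mm tall, standing in the other well (top 61 mm above the rack's underside). Bystander. Origin: centre of its underside.
- applicator: Blue ribbed knob, 17 mm across (19 mm over the 3 mm high foot flange), 24 mm tall, with a clear round-ended rod, 5 mm thick and 34 mm long, below it. Parked upright in the rack's narrow hole, knob's flat underside on the rack's top; in the vial that underside rests on the rim. Origin: centre of the knob's underside, z up along the knob (grip 8 to 20 mm above it). About 20 g.
- rod_tip (a point): Lower end of the applicator's rod, 34 mm below the knob's underside.
- tweezers: Steel gauge tweezers lying on edge across the walnut block (underside 26 mm above the bench), 194 mm long, 44 mm wide, finger plates 14 mm high, about 35 g. Origin: at the spine (hinge), underside; x runs to the tips (at 180 mm), y from the sprung leg (-y) to the rigid leg (+y), z up. Grip them by the ribbed outsides of the legs, 95 to 120 mm from the origin, just beyond the block.
- leg (a joint): Sprung leg, rad about the tweezers' origin: 0 at rest, grows when squeezed, stop at 0.19. Tip gap = 34.6 mm - 180 mm x value; width over the grips = 41.1 mm - 106 mm x value. Spring torque in N m = 5 x (value + 0.06): squeezing at the grips takes 2.8 N to start, 9 N at 0.13; it opens again when let go.
- rider (a joint): Red rider (10 x 5.5 mm, white centre line) on the aluminium graduated arc that crosses the legs 147 mm from the origin, fixed to the rigid leg; its top is 3 mm above the finger plates. Rad, same hinge and scale as joint leg: the gap is right when leg = rider. Set from 0.07 to 0.13 (tip gap 22 to 11 mm), held by stiff friction; do not push it.
- mark (a point): Point on the rider's centre line, 147 mm from the hinge, at half the legs' height: the place to which the sprung leg's mark point must come.
- leg_pointer (a point): Mark point on the sprung leg (middle of its thickness) under the arc, 147 mm from the hinge, at half the leg's height.
- tip_fixed (a point): Inner side of the rigid leg's tip, half-way up.
- tip_sprung (a point): Inner side of the sprung leg's tip, half-way up.
- grip_fixed (a point): Outer face of the rigid leg in the middle of its ribbed grip (106 mm from the origin), half-way up.
- grip_sprung (a point): Outer face of the sprung leg in the middle of its ribbed grip, half-way up.
- wood_block: Walnut rest block, 45 x 85 x 26 mm, loose, under the middle of the tweezers. Origin: centre of its underside; its 45 mm side runs along the tweezers.
- card_tray: Open white card tray lined with tissue, 90 x 120 x 34 mm, walls 2 mm thick, loose, on the white card sheet. Origin: centre of its underside; x along the 90 mm side, y along the 120 mm side.
- pencil: Green pencil, 7 x 166 x 8 mm, lying on the white card near the bench's front edge. Bystander. Origin: centre of its underside.
- eraser: Eraser in a card sleeve, 23 x 46 x 13 mm. Bystander. Origin: centre of its underside.
- loupe: Folding loupe, 33 x 41 x 14 mm. Bystander. Origin: centre of its underside.

How it is judged:
On the way, in this order (a step that is already met when the one before it is completed fails the run):
1. the rod is down in the open vial, the knob on the rim, let go (z of applicator in the frame of vial between 0.055 and 0.0635 m and horizontal distance between applicator and vial_mouth below 0.004 m and angle between applicator's own z axis and vertical below 0.15 rad and angle between vial's own z axis and vertical below 0.12 rad and z of vial in the frame of rack below 0.01 m and contact force between the fingers and applicator below 0.1 N), for 0.3 s.
2. the tweezers are lifted off the block in the fingers (contact force between the fingers and tweezers above 1 N and angle between tweezers's own z axis and vertical below 0.2 rad and height (world z) of tweezers above 0.045 m and contact force between tweezers and wood_block below 0.05 N and contact force between tweezers and card_tray below 0.05 N), for 0.2 s.
3. over the tray, the sprung leg is on the rider's mark (all of step 2 and x of tip_fixed in the frame of card_tray between -0.045 and 0.045 m and y of tip_fixed in the frame of card_tray between -0.06 and 0.06 m and height (world z) of tip_fixed between 0.05 and 0.15 m and x of tip_sprung in the frame of card_tray between -0.045 and 0.045 m and y of tip_sprung in the frame of card_tray between -0.06 and 0.06 m and height (world z) of tip_sprung between 0.05 and 0.15 m and distance between leg_pointer and mark below 0.0018 m), for 0.5 s.
At the end, for the whole second after the job is handed in: Tweezers held by the fingers alone, level within 0.2 rad, still, both tips over the tray and 50 to 150 mm above the bench, sprung leg within 1.8 mm of the rider's mark; rod in the vial with its knob on the rim (within 5 mm) and let go, vial upright in its well (all of step 1 and all of step 3 and value of joint leg above 0.055 rad and velocity of joint leg between -0.05 and 0.05 rad/s and linear speed of tweezers below 0.02 m/s); the arm keeps its last pose, push and grip.
It fails at once if a vial is tipped or pulled out of the rack (angle between any of vial, capped_vial's own z axis and vertical above 0.3 rad or distance of any of vial, capped_vial from where it was at the start of the episode above 0.015 m).
It fails at once if the tray is shifted more than 20 mm, or the pencil, the eraser or the loupe more than 15 mm (distance of card_tray from where it was at the start of the episode above 0.02 m or distance of any of pencil, eraser, loupe from where it was at the start of the episode above 0.015 m).
It fails at once if the rider is pushed along its arc (velocity of joint rider above 0.1 rad/s or velocity of joint rider below -0.1 rad/s).
It also fails if it takes over 58 s, if anything falls off the work surface, if the arm or the gripper's body presses on something with over 40 N, if the wrist force passes 120 N, or if a joint passes its speed limit or range.

## Working session

There is one attempt and no reset: what is moved stays moved. The work goes in short steps, each a Python script; the robot and the scene stay as the last script left them, time stands still between calls to the robot, and variables do not carry over. Pictures are saved under pics/ and viewed, at most 13 in all, crops included, and the job is handed in when it is done.

```bash
mkdir -p pics; cat > h.py <<'E'
import numpy as np, cv2
from scipy.spatial.transform import Rotation as Ro
from station import env, move_gripper, planner, state, imaging, order
def snap(name,fn=None):
    s=state(); im=imaging.camera(name); c=imaging.calibration(name)
    f=200/np.tan(np.radians(c["fovy"])/2); K=np.array([[f,0,c["cx"]],[0,f,c["cy"]],[0,0,1]])
    if "R" in c: R=np.array(c["R"]); t=np.array(c["t"])
    else:
        M=np.array(c["mount"]); T=np.eye(4); T[:3,:3]=Ro.from_rotvec(s["tcp_rot"]).as_matrix(); T[:3,3]=s["eef_pos"]
        W=np.linalg.inv(T@M); R=W[:3,:3]; t=W[:3,3]
    if fn: cv2.imwrite(fn,im[:,:,::-1])
    return im,(K,np.array(c["dist_coeffs"],float),R,t)
def ray(cam,px):
    K,d,R,t=cam
    u=cv2.undistortPoints(np.array(px,float).reshape(-1,1,2),K,d).reshape(-1,2)
    D=np.c_[u,np.ones(len(u))]@R
    return -R.T@t,D
def plane(cam,px,z):
    o,D=ray(cam,px); return o+D*((z-o[2])/D[:,2:3])
def tri(c1,p1,c2,p2):
    o1,d1=ray(c1,p1);o2,d2=ray(c2,p2);d1=d1[0];d2=d2[0]
    s=np.linalg.lstsq(np.c_[d1,-d2],o2-o1,rcond=None)[0]
    a=o1+s[0]*d1;b=o2+s[1]*d2
    return (a+b)/2,np.linalg.norm(a-b)
def proj(cam,X):
    K,d,R,t=cam
    return cv2.projectPoints(np.array(X,float).reshape(-1,1,3),cv2.Rodrigues(R)[0],t,K,d)[0].reshape(-1,2)
def down(yaw): # tool z down, tool y axis at world angle yaw
    y=np.array([np.cos(yaw),np.sin(yaw),0]); z=np.array([0,0,-1.])
    return Ro.from_matrix(np.c_[np.cross(y,z),y,z]).as_rotvec()
E
python3 - <<'E'
from h import *
for n in ("scene","side","wrist"):
    im,c=snap(n,f"pics/{n}0.png"); print(n,-c[2].T@c[3],c[0][0,0])
s=state();print(s["clock"],s["tcp_rot"],s["eef_pos"], imaging.calibration("wrist")["mount"])
E
```

```text
scene [ 0.31586839 -0.51026482  0.69428275] 394.99833894682905
side [ 0.91179981 -0.68227883  0.75775935] 458.7999164696151
wrist [ 0.23390754 -0.61015501  0.37382472] 321.2115583616203
0.15 [-3.11523789e+00 -3.94421222e-01  3.89541434e-04] [ 0.1618608  -0.62903791  0.23050582] [[ 1.36896091e-04 -9.55913968e-01 -2.93646841e-01  7.44477660e-02]
 [ 9.99999179e-01 -2.43187158e-04  1.25784422e-03 -4.96911183e-04]
 [-1.27380200e-03 -2.93646772e-01  9.55913150e-01 -1.43464358e-01]
 [ 0.00000000e+00  0.00000000e+00  0.00000000e+00  1.00000000e+00]]
```

View pics/scene0.png

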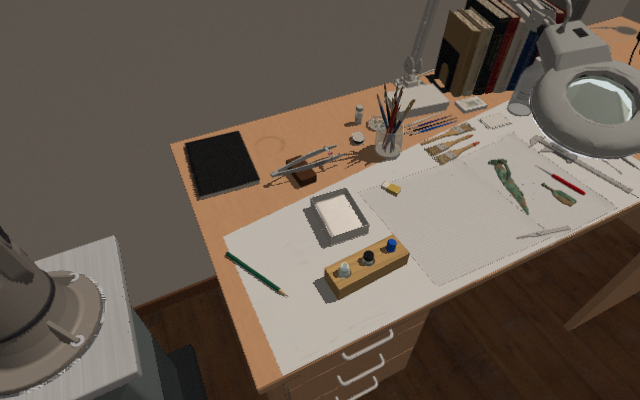

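View pics/side0.png

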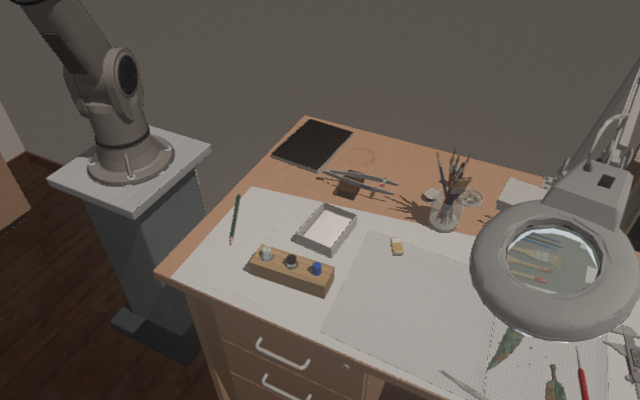

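Scene view: open vial at (344,268), capped vial (368,256), blue knob (391,245), tray around (340,215), and tweezers from (272,175) to (338,150). The same items in the side view: knob (317,268), rider (382,184).

```bash
python3 - <<'E'
from h import *
a,ca=snap("scene");b,cb=snap("side")
for n,p,q in [("vial",(344,266),(266,252)),("cap",(368,254),(291,260)),("knob",(391,243),(317,267)),("eraser",(391,188),(397,246)),("loupe",(358,138),(431,195)),
  ("trayL",(310,203),(330,206)),("trayR",(368,229),(325,252)),("block",(302,171),(350,184))]:
    X,e=tri(ca,p,cb,q); print(n,X.round(3),round(e,4))
K=planner
X=np.array([0.40,-0.45,0.33])
E
```

```text
vial [ 0.539 -0.167  0.055] 0.0058
cap [ 0.594 -0.163  0.054] 0.0054
knob [ 0.649 -0.159  0.054] 0.002
eraser [0.764 0.005 0.007] 0.0004
loupe [0.785 0.201 0.01 ] 0.0013
trayL [ 0.573  0.061 -0.002] 0.0091
trayR [ 0.637 -0.095  0.03 ] 0.0051
block [0.592 0.144 0.017] 0.0002
```

```bash
python3 - <<'E'
from h import *
env.move_pose([0.61,0.13,0.25],down(-np.pi/2)); snap("wrist","pics/wt.png")
env.move_pose([0.60,-0.16,0.25],down(-np.pi/2)); snap("wrist","pics/wr.png")
s=state();print(s["clock"],s["eef_pos"],s["qpos"])
a=cv2.imread("pics/wt.png");b=cv2.imread("pics/wr.png")
cv2.imwrite("pics/both.png",np.vstack([a[:,:],b[:,:]])[:, :])
cv2.imwrite("pics/both.png",cv2.resize(np.hstack([a,b]),(800,250)))
E
```

```text
4.5583 [ 0.60055098 -0.15698221  0.25035123] [ 0.79952271  0.4328228  -0.83423753  1.56866375  0.32828204  1.28634438
 -1.64817502]
```

View pics/wt.png

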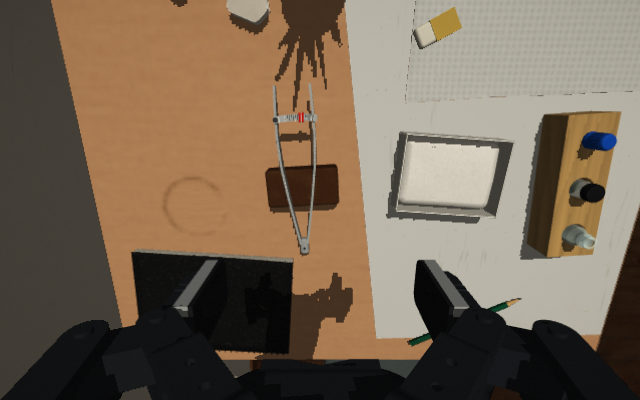

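View pics/wr.png

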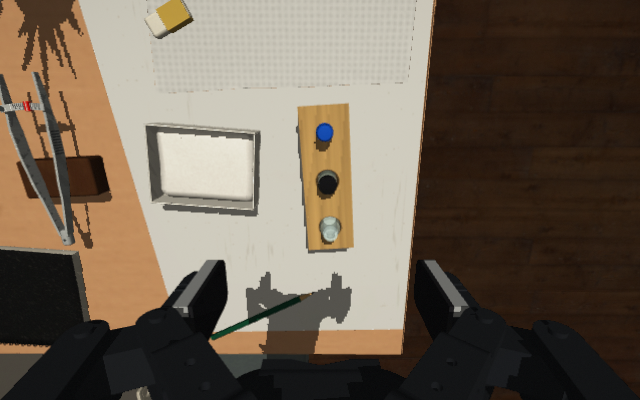

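Tweezers view: spine (304,246), tips (276,88)/(310,88), rigid leg on the left, rider (301,117). Rack view: knob (325,132), cap (327,183), vial (330,229). I'll take a closer look at the rack next.

```bash
cat > rk.py <<'E'
from h import *
env.move_pose([0.575,-0.158,0.16],down(-np.pi/2)); im,c=snap("wrist","pics/wr2.png")
np.savez("wr2.npz",K=c[0],d=c[1],R=c[2],t=c[3])
hsv=cv2.cvtColor(im,cv2.COLOR_RGB2HSV)
b=cv2.inRange(hsv,(105,150,40),(130,255,255))
n,l,st,ce=cv2.connectedComponentsWithStats(b); i=1+st[1:,4].argmax(); print(st[i],ce[i],plane(c,ce[i],0.060))
w=cv2.inRange(hsv,(14,80,90),(26,255,255))
n,l,st,ce=cv2.connectedComponentsWithStats(w)
for i in range(1,n):
    if st[i,4]>1500: print("wood",st[i],ce[i])
print(state()["eef_pos"],state()["clock"])
cv2.imwrite("pics/wr2c.png",cv2.resize(im[0:330,220:470,::-1],None,fx=1.8,fy=1.8,interpolation=cv2.INTER_CUBIC))
E
python3 rk.py
```

```text
[315  96  24  25 446] [326.24439462 108.35650224] [[ 0.64768343 -0.16074778  0.06      ]]
wood [    0     0   130   364 19905] [ 48.67103743 209.41753328]
wood [  289    69    76   200 10314] [329.28243165 162.30773706]
[ 0.57730674 -0.15694789  0.16207186] 5.0667
```

View pics/wr2c.png

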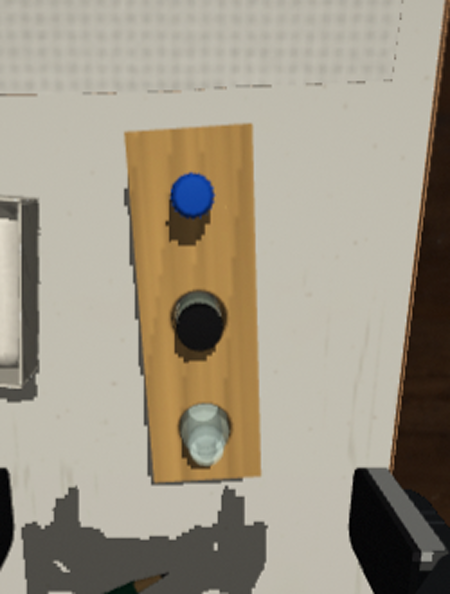

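```bash
python3 - <<'E'
from h import *
z=np.load("wr2.npz");c=(z["K"],z["d"],z["R"],z["t"]); print("cam",-c[2].T@c[3])
P=lambda u,v,h:plane(c,(220+u/1.8,v/1.8),h)[0].round(4)
print("corners",[P(*p,.0413) for p in [(126,132),(252,124),(261,475),(153,483)]])
print("cap",P(199,326,.0623)," vial",P(207,447,.0663),"knobtop",P(192,195,.0653))
im=cv2.imread("pics/wr2.png")[225:270,310:360]
cv2.imwrite("pics/vial.png",cv2.resize(im,None,fx=12,fy=12,interpolation=cv2.INTER_CUBIC))
E
```

```text
cam [ 0.65011142 -0.1562814   0.30420792]
corners [array([ 0.673 , -0.1333,  0.0413]), array([ 0.6762, -0.1865,  0.0413]), array([ 0.5121, -0.1973,  0.0413]), array([ 0.5075, -0.1428,  0.0413])]
cap [ 0.5939 -0.1644  0.0623]  vial [ 0.5391 -0.1685  0.0663] knobtop [ 0.6478 -0.161   0.0653]
```

View pics/vial.png

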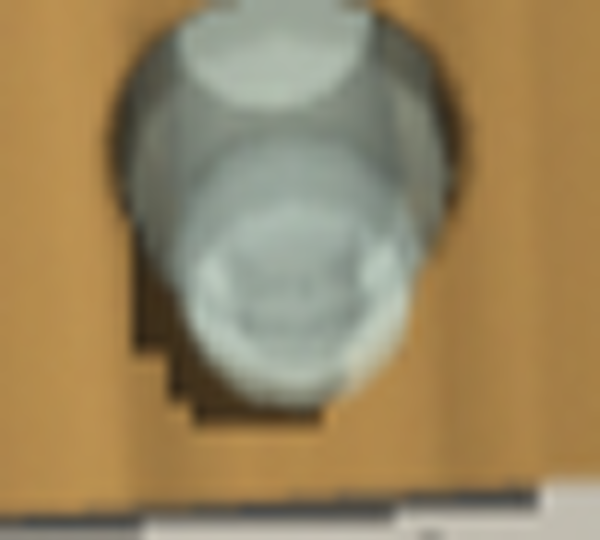

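Rim circle centre is at about (334.8,249.6) in the full picture; the knob-to-vial distance comes out at about 110 mm, as it should. Grasp now.

```bash
python3 - <<'E'
from h import *
z=np.load("wr2.npz");c=(z["K"],z["d"],z["R"],z["t"])
v=plane(c,(334.8,249.6),.0663)[0]; print(v)
o=down(-np.pi/2+0.068)
k=np.array([0.6478,-0.1609])
move_gripper(0.05,25)
env.move_pose([*k,0.09],o); env.sleep(.2); print(state()["eef_pos"])
print(env.move_linear([*k,0.0425],rate=.06,until_force=8)); env.sleep(.2); print(state()["eef_pos"],state()["contact_force"])
move_gripper(0.0,25); s=state(); print(s["gripper_width"],s["gripper_force"],s["eef_pos"],s["contact_force"])
p=s["eef_pos"]
env.move_linear([*k,0.122],rate=.1); env.sleep(.2); s=state(); print(s["gripper_width"],s["eef_pos"],s["clock"])
snap("wrist","pics/held.png")
env.move_linear([v[0],v[1],0.122],rate=.15); env.sleep(.3); s=state(); print(s["gripper_width"],s["eef_pos"],s["clock"])
snap("wrist","pics/held2.png");snap("scene","pics/held_s.png");snap("side","pics/held_d.png")
a=cv2.imread("pics/held2.png")[100:400,160:480]
b=cv2.imread("pics/held_s.png");d=cv2.imread("pics/held_d.png")
z=lambda i,x,y:cv2.resize(i[y-35:y+35,x-35:x+35],(300,300),interpolation=cv2.INTER_CUBIC)
cv2.imwrite("pics/m.png",np.hstack([z(b,345,258),z(d,266,240)]))
E
```

```text
[ 0.53801185 -0.16840463  0.0663    ]
[ 0.64789163 -0.16126557  0.09172299]
False
[ 0.64814195 -0.16097342  0.04301099] [-0.35251081  0.11261511 -0.06548452]
0.01615918066736191 24.645083246869035 [ 0.64793433 -0.1609669   0.04274688] [-0.6364493  -0.41359122  1.83857055]
0.016160944260668473 [ 0.64730802 -0.16083715  0.12114821] 8.8667
0.015781537897726055 [ 0.53856826 -0.16810935  0.12195382] 10.1
```

View pics/m.png

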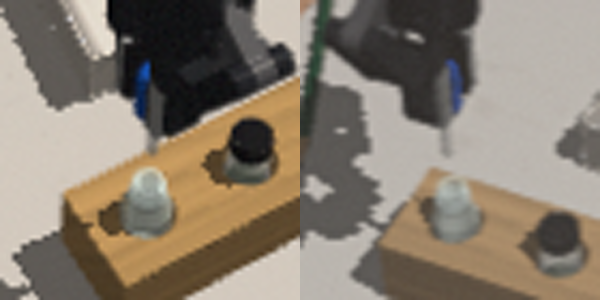

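The rod hangs straight and sits over the mouth in both views. Lower with a force guard.

```bash
python3 - <<'E'
from h import *
x,y=0.5380,-0.1684
r=env.move_linear([x,y,0.094],rate=.04,until_force=3); s=state(); print(r,s["eef_pos"],s["contact_force"])
if not r:
    r=env.move_linear([x,y,0.066],rate=.04,until_force=5); env.sleep(.1); s=state(); print(r,s["eef_pos"],s["contact_force"],s["gripper_width"],s["clock"])
snap("scene","pics/l_s.png");snap("side","pics/l_d.png")
E
```

```text
False [ 0.53822038 -0.16835499  0.09415423] [ 0.31859833 -0.11457398 -0.81661323]
True [ 0.53751281 -0.16840647  0.06754152] [-0.53280519  0.52879186  4.18141125] 0.01648295338021372 11.8333
```

```bash
python3 - <<'E'
from h import *
x,y=0.5375,-0.1684
move_gripper(0.045); env.move_linear([x,y,0.13],rate=.15)
env.move_pose([0.58,0.13,0.17],down(-np.pi/2)); env.sleep(.3)
move_gripper(0.085)
im,c=snap("wrist","pics/tw.png"); np.savez("tw.npz",K=c[0],d=c[1],R=c[2],t=c[3])
print(state()["clock"],state()["eef_pos"])
a=snap("scene")[0];d=snap("side")[0]
z=lambda i,x,y,w=35:cv2.resize(i[y-w:y+w,x-w:x+w,::-1],(200,200),interpolation=cv2.INTER_CUBIC)
hsv=cv2.cvtColor(im,cv2.COLOR_RGB2HSV)
m=cv2.inRange(hsv,(0,150,110),(6,255,255))|cv2.inRange(hsv,(174,150,110),(180,255,255))
n,l,st,ce=cv2.connectedComponentsWithStats(m)
for i in range(1,n):
    if st[i,4]>15: print("red",st[i],ce[i],plane(c,ce[i],.043))
big=cv2.resize(im[20:320,220:400,::-1],None,fx=2,fy=2,interpolation=cv2.INTER_CUBIC)
out=np.zeros((600,780,3),np.uint8); out[:,:360]=big; out[:200,370:570]=z(a,345,258); out[:200,575:775]=z(d,266,250)
cx,cy=[int(v) for v in proj(c,[0.667,0.14,0.04])[0]]; out[205:595,375:765]=cv2.resize(im[max(cy-35,0):cy+35,cx-35:cx+35,::-1],(390,390),interpolation=cv2.INTER_CUBIC); print(cx,cy)
cv2.imwrite("pics/tw_m.png",out)
E
```

```text
14.8833 [0.5799705  0.13008674 0.17001365]
red [293  75   3  13  28] [293.60714286  81.39285714] [[0.67175041 0.15118738 0.043     ]]
red [297  75   3  13  39] [298.  81.] [[0.67204218 0.14771816 0.043     ]]
307 87
```

View pics/tw_m.png

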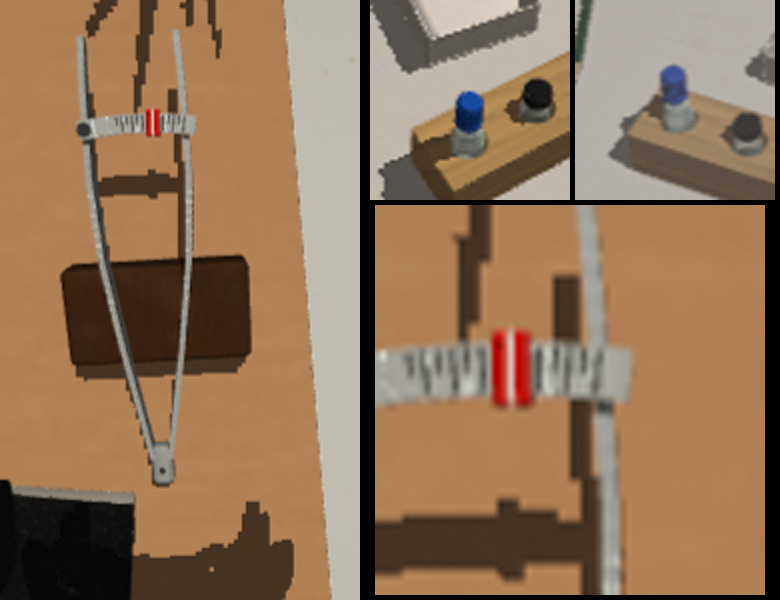

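The applicator stands in the vial with its knob on the rim. Tweezers: pin (301,255), tips (260,38.5)/(308,35.5), rider line (295.8,81.3), sprung leg under the arc (313,82).

```bash
python3 - <<'E'
from h import *
z=np.load("tw.npz");c=(z["K"],z["d"],z["R"],z["t"])
P=lambda u,v,h=.04:plane(c,(u,v),h)[0]
h=P(301,255);e=P(301,262);tl=P(260,38.5);tr=P(308,35.5);rd=P(295.8,81.2,.043);sp=P(313,82);pn=P(262,84.5,.043)
cr=lambda u,v:P(220+u/2,20+v/2)
gl=cr(95,190);gr=cr(190,190); trc=cr(0,0)
for n,v in dict(hinge=h,end=e,tipL=tl,tipR=tr,rider=rd,spr=sp,pin=pn).items(): print(n,v.round(4),np.linalg.norm((v-h)[:2]).round(4),np.degrees(np.arctan2(*(v-h)[1::-1])).round(2))
# block
b=[plane(c,(220+u/2,20+v/2),.026)[0].round(4) for u,v in [(62,268),(247,256),(250,352),(74,363)]];print(b)
for v in (140,160,180,200,220,240): pass
# tray via wt-like geometry from wr picture: use scene+side later
E
```

```text
hinge [0.5196 0.1482 0.04  ] 0.0 0.0
end [0.5123 0.1483 0.04  ] 0.0073 179.01
tipL [0.7028 0.1765 0.04  ] 0.1853 8.78
tipR [0.7049 0.1396 0.04  ] 0.1855 -2.66
rider [0.6719 0.1495 0.043 ] 0.1523 0.48
spr [0.6715 0.136  0.04  ] 0.1524 -4.6
pin [0.6694 0.1762 0.043 ] 0.1524 10.6
[array([0.6121, 0.1921, 0.026 ]), array([0.6174, 0.1095, 0.026 ]), array([0.5731, 0.1071, 0.026 ]), array([0.5677, 0.1893, 0.026 ])]
```

```bash
python3 - <<'E'
from h import *
th=np.radians(3.1); ax=np.array([np.cos(th),np.sin(th)])
g=np.array([.5238,.1482])+.1085*ax; o=down(-np.pi/2+th); print(g)
move_gripper(0.065,20)
env.move_pose([*g,0.08],o); env.sleep(.2)
print(env.move_linear([*g,0.0125],rate=.08,until_force=6)); env.sleep(.2); s=state(); print(s["eef_pos"],s["contact_force"])
move_gripper(0.0325,20); s=state(); print(s["gripper_width"],s["gripper_force"],s["contact_force"])
env.move_linear([*g,0.055],rate=.05); env.sleep(.3)
s=state(); print(s["gripper_width"],s["gripper_force"],s["contact_force"],s["eef_pos"],s["clock"])
im,c=snap("wrist","pics/lift.png"); np.savez("lift.npz",K=c[0],d=c[1],R=c[2],t=c[3])
a=snap("side","pics/lift_d.png")[0]; 
out=np.zeros((400,800,3),np.uint8); out[:]=0
out[:,:533]=cv2.resize(im[:300,120:520,::-1],(533,400)); 
out[:260,540:800]=cv2.resize(a[130:230,300:400,::-1],(260,260)); cv2.imwrite("pics/lift_m.png",out)
# tray from first wrist view
M=np.array(imaging.calibration("wrist")["mount"]);T=np.eye(4);T[:3,:3]=Ro.from_rotvec(down(-np.pi/2)).as_matrix();T[:3,3]=[.60055,-.15698,.25035]
W=np.linalg.inv(T@M);c2=(c[0],c[1],W[:3,:3],W[:3,3])
q=plane(c2,[(147,124),(260,130),(256,212),(150,205)],.0353);print(q.round(3),q.mean(0))
E
```

```text
[0.63214123 0.15406755]
False
[0.63253429 0.15420247 0.01311091] [-0.26527422 -0.68635782 -0.5137974 ]
0.03292167809159863 6.286492198705673 [-0.42329946 -0.47012627  1.14333254]
0.03252735776912217 6.0306233167648315 [-0.2099788  -0.22624758 -0.39505548] [0.63201759 0.15409248 0.05477693] 18.9417
[[ 0.655  0.031  0.035]
 [ 0.648 -0.091  0.035]
 [ 0.554 -0.081  0.035]
 [ 0.563  0.042  0.035]] [ 0.60484811 -0.0250532   0.0353    ]
```

View pics/lift_m.png

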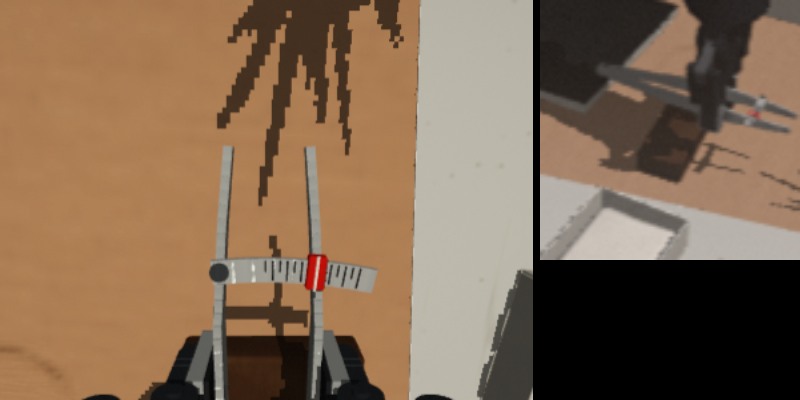

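Lifted and level; the tray measures about 122 x 93 mm, centre (0.605,-0.025). The sprung leg is already close to the rider. Carry them over and check the alignment there.

```bash
cat > chk.py <<'E'
from h import *
def chk(fn):
    env.sleep(.3); s=state(); im,c=snap("wrist",fn); np.savez("f.npz",K=c[0],d=c[1],R=c[2],t=c[3])
    print(s["gripper_width"],s["gripper_force"],s["eef_pos"],s["clock"])
    cv2.imwrite(fn.replace(".png","_c.png"),cv2.resize(im[100:230,260:390,::-1],None,fx=4.6,fy=4.6,interpolation=cv2.INTER_CUBIC))
E
python3 - <<'E'
from chk import *
p=state()["eef_pos"]
env.move_linear([p[0],p[1],0.07],rate=.08)
env.move_linear([.532,-.029,0.07],rate=.12)
env.move_linear([.532,-.029,0.062],rate=.05)
chk("pics/f1.png")
E
```

```text
0.0325333180108224 6.031022071838379 [ 0.53211892 -0.02899527  0.06210777] 21.8833
```

View pics/f1_c.png

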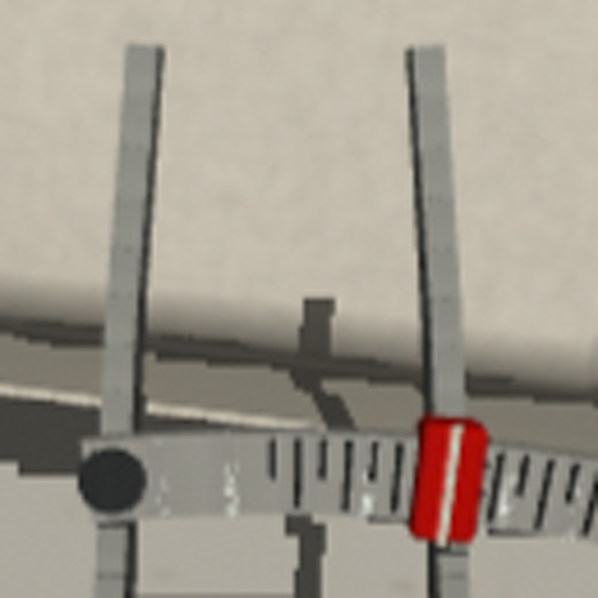

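The sprung leg (centre about 451) is under the rider line (about 450). Corrected for parallax, it lies about 0.4 mm short. I'll trim slightly, then check tip positions and the side view.

```bash
python3 - <<'E'
from chk import *
move_gripper(0.0322,20); chk("pics/f2.png")
z=np.load("f.npz");c=(z["K"],z["d"],z["R"],z["t"])
P=lambda u,v,h:plane(c,(260+u/4.6,100+v/4.6),h)[0].round(4)
print("tips",P(145,48,.0885),P(427,48,.0885),"rider",P(450.5,483,.0915),"leg@f1",P(451.5,483,.0885))
im=cv2.imread("pics/f2_c.png");a=snap("side")[0];d=snap("scene")[0]
z=lambda i,x,y,w:cv2.resize(i[y-w:y+w,x-w:x+w,::-1],(300,300),interpolation=cv2.INTER_CUBIC)
o=np.zeros((600,800,3),np.uint8);o[:400,:400]=cv2.resize(im[198:598,198:598],(400,400));o[:300,450:750]=z(a,310,230,60);o[300:,450:750]=z(d,340,225,60)
cv2.imwrite("pics/fin.png",o)
s=state();print(s["dq"].round(4) if hasattr(s["dq"],"round") else s["dq"])
E
```

```text
0.031797582839518765 6.159287095069885 [ 0.5320088  -0.02897171  0.06201294] 22.45
tips [ 0.6037 -0.0148  0.0885] [ 0.6049 -0.0362  0.0885] rider [ 0.5713 -0.0406  0.0915] leg@f1 [ 0.5704 -0.0411  0.0885]
[-0.      0.0008 -0.0006  0.0003 -0.0006 -0.0009 -0.0009]
```

View pics/fin.png

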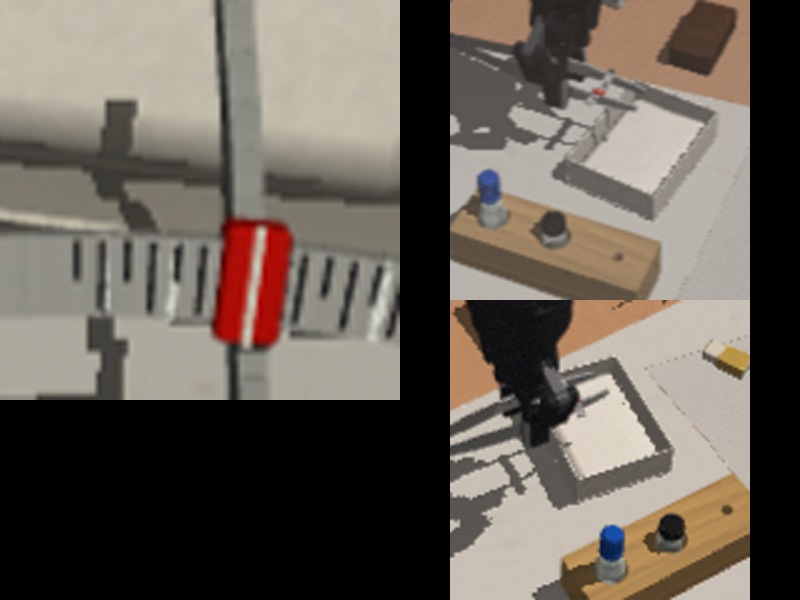

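The leg centre (about 251) is now on the rider line (about 250 after parallax). Both tips are over the tray and the applicator is seated.

```bash
python3 - <<'E'
from h import *
env.sleep(.6); s=state(); print(s["gripper_width"],s["gripper_force"],s["clock"]); print(order.hand_in())
E
```

```text
0.0319893512058081 6.159311011433601 23.2
the job is handed in; nothing more can be done
None
```

I handed the job in at 23.2 s: the applicator is seated in the open vial, and the tweezers are held level over the tray with the sprung leg within about 0.5 mm of the rider's line by my camera reading; the hand-in gave no verdict.

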